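# Pack the charger and fold its carton shut

## Task

Pack the white charger away: push it along the bottom of its open cardboard carton, under the cardboard ledge, until it is fully home against the end wall. Then fold the carton's two short end flaps down flat, and after them the two long flaps flat over the top, so that the carton is left closed. Leave the other things on the bench where they are.

Things in the scene. Friction and masses are not known exactly. Their poses are not given: they have to be found in the camera images.
- carton: Open-topped brown cardboard carton, fixed to the bench. Outside 138 (x) x 248 (y) x 80 mm high, walls and floor 4 mm thick; origin at the centre of its underside, z up, y along its length. Four flaps are hinged on its upper rim
- channel (a point): Centre of the carton's inner floor (4 mm above the carton's origin). Two cardboard inserts 46 mm high along the long walls leave a channel 84 mm wide here: x from -42 to 42 mm, y from -120 to 120 mm in the carton's frame
- ledge (a point): Middle of the free edge of the horizontal cardboard ledge that bridges the channel at the carton's +y end, at y = 70, z = 52 mm (its underside) in the carton's frame. The ledge runs from there 50 mm to the end wall at y = 120 mm and is 4 mm thick
- charger: White plastic battery charger box, 70 (x) x 100 (y) x 42 mm high, about 0.35 kg, lying loose on the carton's floor in the channel; origin at the centre of its underside, y along its length. Fully home, its +y end face touches the carton's end wall under the ledge, and its origin is at y = 70 mm in the carton's frame
- flap_end_ledge (a joint): Angle of the short end flap at the carton's +y (ledge) end, rad: 0 folded down flat, about 1.57 upright, more is leaning outwards (stop at 2.3). Flap 126 mm wide, 67 mm from hinge to free edge, 3 mm thick; hinge along the carton's x at y = 122, z = 80 mm. Stiff enough to stay where it is left
- flap_end_plain (a joint): The same for the short end flap at the -y end (hinge at y = -122, z = 80 mm)
- flap_long_front (a joint): Angle of the long flap on the carton's -x side, rad, 0 folded down flat, about 1.57 upright, more is leaning outwards. Flap 246 mm wide, 66 mm from hinge to free edge, 3 mm thick; hinge along the carton's y at x = -67, z = 84 mm. Stays where it is left
- flap_long_back (a joint): The same for the long flap on the +x side (hinge at x = 67, z = 84 mm)
- flap_end_ledge_edge (a point): Middle of the free edge of the short flap at the ledge end
- flap_end_plain_edge (a point): Middle of the free edge of the short flap at the other end
- flap_long_front_edge (a point): Middle of the free edge of the long flap on the -x side
- flap_long_back_edge (a point): Middle of the free edge of the long flap on the +x side
- screwdriver: Bystander: red-handled screwdriver lying on the bench, 200 mm long
- spanner: Bystander: chrome ring spanner lying on the bench, 196 mm long, 11 mm thick
- cup: Bystander: clear plastic cup with three steel bolts in it, 76 mm across, 90 mm high; origin under its centre
- tape_roll: Bystander: grey roll of tape lying flat, 90 mm across, 45 mm high
- spray_can: Bystander: can standing upright, 60 mm across, 170 mm high
- sanding_block: Bystander: cork sanding block, 70 x 120 x 35 mm
- parts_bin: Bystander: closed black flip-top parts bin, fixed, 160 x 220 x 116 mm high with a lid knob on top; origin under its centre
Mind the look-alikes: they are no part of the job. There is more than one size of the charger; the one meant has the size given above.

How it is judged:
By the outcome, as a careful person would: the job done as asked, in the order asked, and still so for the second after the job is handed in, with the robot touching nothing.
It also fails if it takes over 54 s, if anything falls off the work surface, if the arm or the gripper's body presses on something with over 40 N, if the wrist force passes 120 N, or if a joint passes its speed limit or range.

## Robot

A 6-joint arm with a two-finger parallel gripper is mounted at the origin on the work surface. World frame = base frame: x ahead of the robot, y to its left, z up, the work surface at z = 0. Lengths are in m, angles in rad, forces in N, time in s.
With the tool pointing down it reaches from about 0.325 to 0.775 m from the base axis. Payload 9.3 kg.
Tool frame: the origin (TCP) lies midway between the tips of the shut fingers; the grasp point (between the pads) lies 19 mm behind it (r.grasp_offset is the distance from the TCP to the grasp point, in m); z points along the fingers, y is the line along which they close (so a half turn about z gives the same grasp; the last joint's range is limited). The gripper opens to 85 mm and grips with 20 to 120 N. Pads are 22 mm wide; open, the fingers measure 114 mm over their backs; the gripper's body (76 mm by 85 mm) begins 54 mm behind the grasp point. The pads swing forward as they close: fully open they stand 13 mm farther back than shut.
Start: joints at [1.045, 0.259, 0.021, 1.334, 0, 1.418], TCP at [0.2, 0.512, 0.231] pointing down, gripper open.
Joint ranges: [-3.04, 3.04], [-0.91, 1.82], [-1.04, 1.36], [-1.92, 1.95], [-1.52, 1.45], [-3.14, 3.14]. Speed limits (rad/s): [2.22, 2.22, 2.79, 3.14, 3.14, 3.14].

## Interface

Orientations are given as [roll, pitch, yaw] about the fixed x, y, z axes, in that order (R = Rz(yaw) Ry(pitch) Rx(roll)).
In Python, from plant import r gives the robot as it stands. Calls block until the motion is done:
- r.movep(position, orientation): joint-space move of the TCP to a pose.
- r.movel(position, rot=None, v=0.15, f_stop=None): straight line of the TCP; rot=None keeps the orientation; v is the mean speed in m/s. With f_stop (N) it stops when the force on the tool has changed by that much, and returns True; else False.
- r.set_joints(angles): joint-space move.
- r.release() and r.gripper_close(strength=None): open the fingers fully, or close them until they stop; strength is the grip in N (None keeps the last).
- r.dwell(seconds).
- r.inverse_kinematics(position, orientation): joint angles nearest the present ones, or None.
- r.read_camera(name): name is "side" or "top"; returns the picture (480x640x3 uint8, red, green, blue); there is no depth.
- r.calibration(name): a dict with "vfov" (degrees; the focal length in pixels is half the picture's height over the tangent of half this angle, whatever the lens; pixels are square), "cx", "cy" (the principal point, pixels), "pose" (4x4, takes a point from camera to world coordinates). Camera axes: x right, y down, z forward; pixel columns grow to the right and rows downward; lengths in m; the calibration is good to about 2 mm. A picture is of the moment at which its call begins. calibration takes no time and is no camera call.
A pose or a line that the arm cannot do raises r.IKError and nothing moves.
- r.job_done(): hands the job in; it is judged then, once.
Readings, each from a call of its own:
- r.get_time(): time.
- r.get_q(): joint angles.
- r.get_joint_vel(): joint speeds.
- r.get_joint_efforts(): joint torques, N m.
- r.get_position(): TCP position.
- r.get_tcp_rot(): TCP orientation.
- r.get_ft_force(): force on the tool from outside, world axes, zero at the start.
- r.get_torque(): the same for the moment, N m.
- r.get_width(): finger opening in m.
- r.get_gripper_force(): force on a finger pad.
Only numpy, scipy, OpenCV 4.12 (cv2) and the standard library are available. Lean on these libraries where they do the work, as an engineer would, in place of code of your own. Each camera call takes 0.05 s, during which the arm holds its last target. There are 200 camera calls.

## Working session

There is one attempt and no reset: what is moved stays moved. The work goes in short steps, each a Python script; the robot and the scene stay as the last script left them, time stands still between calls to the robot, and variables do not carry over. Pictures are saved under pics/ and viewed, at most 10 in all, crops included, and the job is handed in when it is done.

```bash
mkdir -p pics; ls
python3 - <<'E'
from plant import r
import cv2
for n in("top","side"):
    im=r.read_camera(n); cv2.imwrite(f"pics/{n}0.png",im[:,:,::-1]); c=r.calibration(n); print(n,c)
print(r.get_time(),r.get_tcp_rot(),r.get_width())
E
```

```text
pics
top {'vfov': 54.33423321613806, 'cx': 310.3054998554503, 'cy': 227.08721243891904, 'pose': array([[-1.09243266e-01, -9.69169874e-01,  2.20852132e-01,
         2.41156522e-01],
       [-9.94014676e-01,  1.06321290e-01, -2.51119073e-02,
         6.62572452e-02],
       [ 8.56420409e-04, -2.22273567e-01, -9.74983963e-01,
         1.30803149e+00],
       [ 0.00000000e+00,  0.00000000e+00,  0.00000000e+00,
         1.00000000e+00]])}
side {'vfov': 46.189888537853946, 'cx': 319.19136399761834, 'cy': 239.32344468124538, 'pose': array([[ 0.79436608, -0.3717837 ,  0.48037424, -0.10953623],
       [-0.60727834, -0.46785789,  0.64212305, -0.76911248],
       [-0.01398401, -0.80180164, -0.59742663,  0.86630311],
       [ 0.        ,  0.        ,  0.        ,  1.        ]])}
0.1 [-3.14042146e+00 -1.76690434e-04  2.76875395e+00] 0.08564794509839198
```

View pics/top0.png

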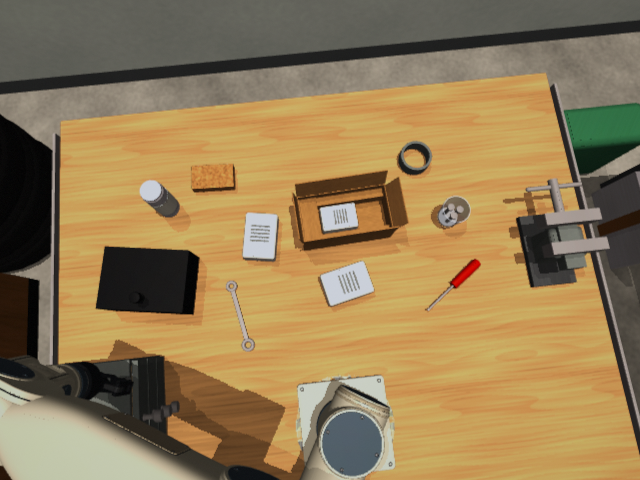

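View pics/side0.png

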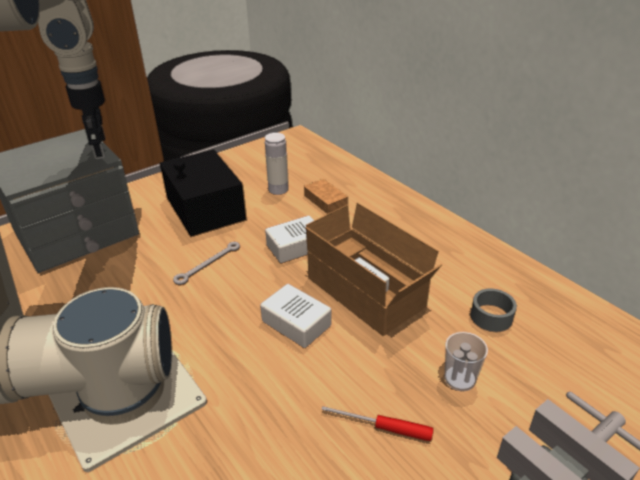

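The carton sits at about (348,212) in the top view with the charger inside it, and two look-alikes lie outside. In the side view the carton is at about (370,270). I'll enlarge both.

Run:
```python
import cv2
a=cv2.imread("pics/top0.png")[155:260,280:420]; cv2.imwrite("pics/tc.png",cv2.resize(a,None,fx=5.6,fy=5.6,interpolation=cv2.INTER_CUBIC))
a=cv2.imread("pics/side0.png")[195:335,290:450]; cv2.imwrite("pics/sc.png",cv2.resize(a,None,fx=4.2,fy=4.2,interpolation=cv2.INTER_CUBIC))
```

```text
(no output)
```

View pics/tc.png

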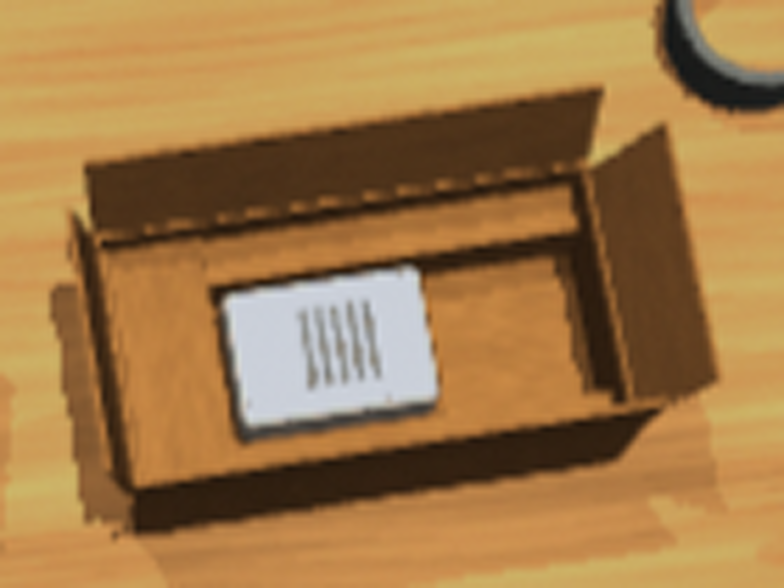

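View pics/sc.png

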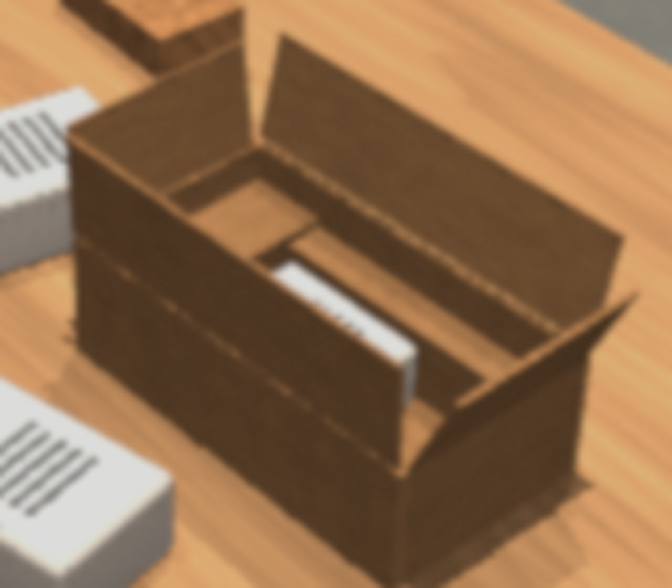

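The ledge is at the image-left (+y) end with the charger just short of it, and the plain end flap leans outwards. I'll fit the carton pose, flap angles and charger to the crop corners.

```bash
cat > fit.py <<'E'
import numpy as np
from scipy.optimize import least_squares
from plant import r
def proj(n,P):
    c=r.calibration(n); f=240/np.tan(np.radians(c["vfov"]/2)); T=np.linalg.inv(c["pose"])
    p=T[:3,:3]@P+T[:3,3]; return np.array([c["cx"]+f*p[0]/p[2],c["cy"]+f*p[1]/p[2]])
def flap(k,s,l,a): # k: L,P (end), F,B (long); s lateral m, l distance from hinge
    if k in"LP":
        sg=1 if k=="L" else -1
        return np.array([s,sg*(.122-l*np.cos(a)),.080+l*np.sin(a)])
    sg=1 if k=="B" else -1
    return np.array([sg*(.067-l*np.cos(a)),s,.084+l*np.sin(a)])
def W(p,c): 
    C,S=np.cos(p[2]),np.sin(p[2]); return np.array([p[0]+C*c[0]-S*c[1],p[1]+S*c[0]+C*c[1],c[2]])
E
python3 - <<'E'
from fit import *
t=lambda u,v:("top",np.array([u/5.6+280,v/5.6+155])); s=lambda u,v:("side",np.array([u/4.2+290,v/4.2+195]))
obs=[(t(88,165),"B",.123,.066),(t(602,88),"B",-.123,.066),(t(98,243),"B",.123,0),
(t(135,488),"F",.123,.066),(t(660,408),"F",-.123,.066),
(t(665,125),"P",.063,.067),(t(718,380),"P",-.063,.067),(t(72,210),"L",.063,.067),
(s(70,130),"F",.123,.066),(s(405,358),"F",-.123,.066),(s(282,35),"B",.123,.066),(s(622,238),"B",-.123,.066),
(s(402,470),"F",-.123,0),(s(75,238),"F",.123,0),(s(635,295),"P",.063,.067),(s(243,40),"L",.063,.067),
(s(400,588),"pt",(-.069,-.124,0),0),(s(577,485),"pt",(.069,-.124,0),0),(s(78,345),"pt",(-.069,.124,0),0)]
ix=dict(L=3,P=4,F=5,B=6)
def res(p):
    o=[]
    for (n,uv),k,a,l in obs:
        c=np.array(a) if k=="pt" else flap(k,a,l,p[ix[k]])
        o.append(proj(n,W(p,c))-uv)
    return np.ravel(o)
q=least_squares(res,[.55,.05,0,1.6,2,1.6,1.6],loss="soft_l1",x_scale=[.01,.01,.1,.1,.1,.1,.1]); p=q.x
print(p.round(4)); print(res(p).reshape(-1,2).round(1).tolist())
oc=[(t(222,295),.035,.05),(t(412,265),.035,-.05),(t(438,402),-.035,-.05),(t(240,430),-.035,.05)]
def rc(c): return np.ravel([proj(n,W(p,W(c,np.array([x,y,.046]))))-uv for (n,uv),x,y in oc])
c=least_squares(rc,[0,.015,0],x_scale=[.01,.01,.1]); print(c.x.round(4),rc(c.x).reshape(-1,2).round(1).tolist())
np.save("pose.npy",p)
E
```

```text
[ 0.5463 -0.0648  0.0438  1.7376  1.9809  1.6057  1.7936]
[[-0.1, -0.6], [1.2, -0.5], [-0.4, -2.1], [0.2, -2.1], [2.2, -2.2], [0.4, -1.0], [0.5, -0.4], [-0.0, -1.0], [-0.6, 0.9], [-0.2, 2.5], [-0.7, -0.5], [-0.3, 0.2], [-0.6, 0.3], [-0.2, -1.5], [-0.0, -1.1], [-0.3, 0.2], [-2.7, 2.3], [-0.5, -3.2], [-0.9, 1.4]]
[ 0.0013  0.0172 -0.0037] [[-0.7, -0.0], [0.6, 0.2], [0.2, -0.2], [-0.1, 0.1]]
```

```bash
cat > h.py <<'E'
from fit import *
p=np.load("pose.npy"); ROT=[np.pi,0,np.pi/2+p[2]]
L=lambda x,y,z: W(p,np.array([x,y,z])).tolist()
def loc():
    d=np.array(r.get_position())-[p[0],p[1],0]; C,S=np.cos(p[2]),np.sin(p[2])
    return np.round([C*d[0]+S*d[1],-S*d[0]+C*d[1],d[2]],4)
E
python3 - <<'E'
from h import *
import cv2
r.gripper_close(20)
r.movep(L(.001,-.058,.24),ROT); print(r.get_time(),loc())
print(r.movel(L(.001,-.058,.022),ROT,v=.2,f_stop=8),loc(),r.get_ft_force())
print(r.movel(L(.001,.03,.022),v=.06,f_stop=12),loc(),r.get_ft_force(),r.get_time())
cv2.imwrite("pics/s1.png",cv2.resize(r.read_camera("side")[150:350,270:470,::-1],None,fx=3,fy=3))
E
```

```text
3.4333 [ 0.0011 -0.0572  0.2401]
False [ 0.0016 -0.0581  0.0229] [-0.2100486  -0.46490572 -0.35300559]
True [0.0017 0.0109 0.0223] [ 1.76129727 -3.50800798  2.3253781 ] 5.7417
```

View pics/s1.png

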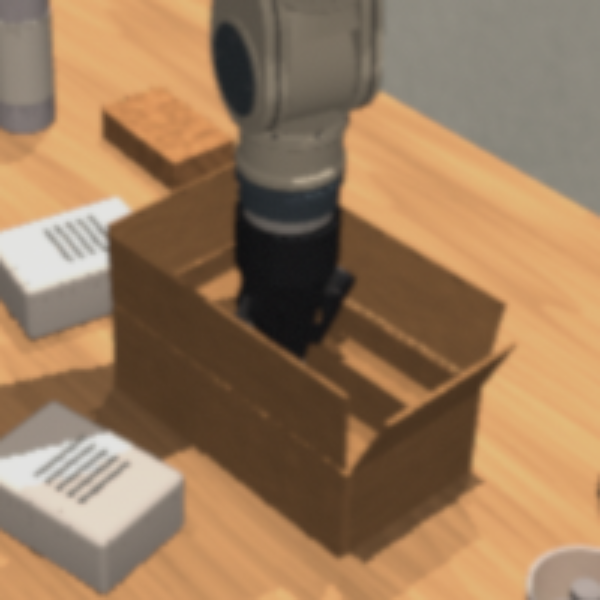

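The gripper stopped at y=10.9 mm, against about 9 mm expected for fully home. I'll confirm with a firmer push, then back out and fold the ledge flap.

```bash
cat >> h.py <<'E'
def P(k,s,d,z): # d inward from hinge line of flap k, s along it
    if k in "LP": 
        g=1 if k=="L" else -1; return L(s,g*(.122-d),z)
    g=1 if k=="B" else -1; return L(g*(.067-d),s,z)
def fold(k,a0,s=0,h=.016,l=.046,v=.15):
    zh=.080 if k in "LP" else .084
    out=.067*np.cos(a0)-h-.018
    r.movep(P(k,s,out,.22),ROT)
    r.movel(P(k,s,out,zh+.045),v=.25)
    for a in np.radians([95,70,45,22]):
        r.movel(P(k,s,l*np.cos(a)-h,zh+l*np.sin(a)+.002),v=v)
    f=r.movel(P(k,s,l-h,zh-.004),v=.05,f_stop=12)
    print(k,f,loc(),r.get_ft_force(),r.get_time())
    q=r.get_position(); r.movel([q[0],q[1],.22],v=.25)
E
python3 - <<'E'
from h import *
import cv2
print(r.movel(L(.001,.03,.022),v=.04,f_stop=25),loc(),r.get_ft_force())
r.movel(L(.001,-.02,.022),v=.2); r.movel(L(.001,-.02,.22),v=.3)
fold("L",1.74)
im=r.read_camera("top")[140:270,260:430,::-1]; s=r.read_camera("side")[170:350,270:470,::-1]
cv2.imwrite("pics/s2.png",np.hstack([cv2.resize(im,(400,306)),cv2.resize(s,(340,306))]))
E
```

```text
True [0.0014 0.0108 0.0221] [-0.57901373 -4.24327125  2.63178368]
L True [0.0006 0.0932 0.0829] [-2.84443178  0.64151403 11.23434327] 10.025
```

View pics/s2.png

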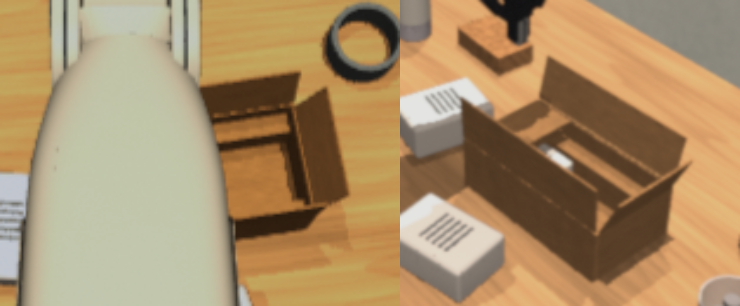

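Run:
```python
from h import *
import cv2
r.movep(L(0,0,.26),ROT)
fold("P",1.98)
im=r.read_camera("top")[140:270,260:430,::-1]; s=r.read_camera("side")[170:350,270:470,::-1]
cv2.imwrite("pics/s3.png",np.hstack([cv2.resize(im,(400,306)),cv2.resize(s,(340,306))]))
for x in(.035,-.035): print(((proj("top",W(p,np.array([x,.02,.046])))-[260,140])*400/170).round())
```

```text
P True [ 0.0006 -0.0935  0.0829] [-2.10037737 -0.51547249 11.14228401] 14.2917
[178. 155.]
[188. 211.]
```

View pics/s3.png

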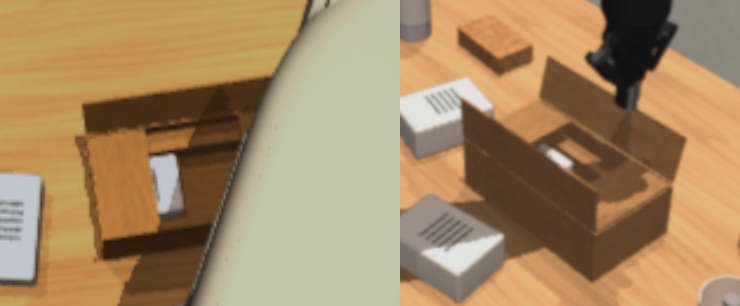

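Both end flaps are flat, and the charger's rear edge at (178,155)-(184,212) matches the prediction for fully home. Next are the long flaps.

Run:
```python
from h import *
import cv2
r.movep(L(0,0,.26),ROT)
fold("F",1.62)
r.movep(L(0,0,.26),ROT)
fold("B",1.80)
r.movep([.2,.512,.231],[-3.1404,0,2.7688])
im=r.read_camera("top")[140:270,260:430,::-1]; s=r.read_camera("side")[170:350,270:470,::-1]
cv2.imwrite("pics/s4.png",np.hstack([cv2.resize(im,(400,306)),cv2.resize(s,(340,306))]))
print(r.get_time())
```

```text
F True [-0.0376 -0.0002  0.0869] [-4.02345445  1.30737701 11.59360962] 18.1333
B True [ 0.0388 -0.0002  0.087 ] [-2.38603476  0.34792424 10.9239753 ] 21.8083
25.05
```

View pics/s4.png

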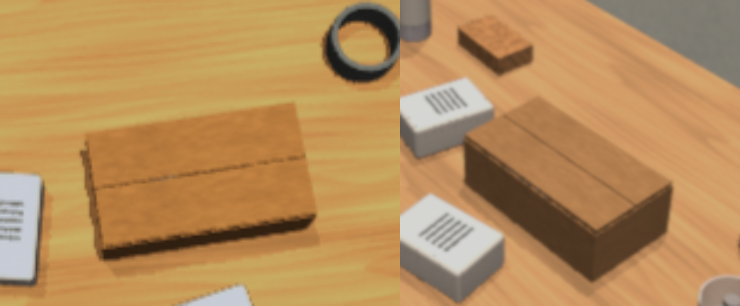

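The carton is closed flat, with the seam running from (100,187) to (305,157), and its surroundings look undisturbed.

```bash
python3 -c "
from plant import r
print(r.job_done())"
```

```text
the job is handed in; nothing more can be done
None
```

The charger is fully home against the end wall under the ledge, the end flaps and then the long flaps are folded flat, and the job was handed in at about 25 s of the 54 s allowed.

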